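# Lift the relay tray out of the guarded test enclosure and hold it level

### The arm

A 6-joint arm with a two-finger parallel gripper is mounted at the origin on the work surface. World frame = base frame: x ahead of the robot, y to its left, z up, the work surface at z = 0. Lengths are in m, angles in rad, forces in N, time in s.
With the tool pointing down it reaches from about 0.275 to 0.725 m from the base axis. Payload 15.9 kg.
Tool frame: the origin (TCP) lies between the finger pads; the fingertips stand ahead of it and the grasp point (between the pads) is the TCP (tcp_to_tips is the z of the fingertips in the tool frame, in m); z points along the fingers, y is the direction in which the jaws open and shut (so a half turn about z gives the same grasp; the last joint's range is limited). The gripper opens to 85 mm and grips with 20 to 120 N. Pads are 22 mm wide; open, the fingers measure 114 mm over their backs; the gripper's body (76 mm by 85 mm) begins 54 mm behind the grasp point. The pads swing forward as they close: fully open they stand 13 mm farther back than shut.
Start: joints at [1.306, 0.213, -0.034, 1.323, 0, 1.571], TCP at [0.131, 0.483, 0.25] pointing down, gripper open.
Joint ranges: [-2.98, 2.98], [-0.74, 1.72], [-1.14, 1.35], [-2.1, 2.04], [-1.57, 1.44], [-3.14, 3.14]. Speed limits (rad/s): [1.89, 1.89, 2.39, 2.57, 3.14, 3.14].

### API

Orientations are given as a rotation vector (axis times angle).
In Python, from bench import * gives the robot as it stands. The module is installed in compiled form; this text tells all that it offers.
- The arm moves only by the tool servo_tool, never from a script. Its argument "steps" is a list of rows, each a list of 7 numbers: the shift along the tool's x, y, z in m, then the turn, a rotation vector about the tool's x, y, z in degrees, then the finger opening in m, from 0 to 0.0854. A call has 1 to 20 rows; each row is the pose to reach, as a shift and turn from the pose commanded when the call began, along the tool's axes at that moment; what a row does not reach only later rows make up. A row lasts 1/8 s, in which the tool goes at most 62.5 mm and 10.7 degrees, less where a joint would pass 70% of its speed; a pose out of reach is approached as far as the arm can. A call with a gripper value outside its range is refused whole. The fingers move at their own pace and stop on an object; "squeeze" is the grip in N (left out, the last holds). Time passes only in rows, so rows that repeat a pose let the fingers close. It gives the time, the measured TCP pose, the force and the opening at its end, in the units of the state.
- state(): the state, without advancing time (a new reading comes with each control period).
- capture(name): name is "scene" or "side" or "wrist"; returns the picture (384x512x3 uint8, blue, green, red); there is no depth.
- calibration(name): a dict with "vertical_fov" (degrees; the focal length in pixels is half the picture's height over the tangent of half this angle, whatever the lens; pixels are square), "cx", "cy" (the principal point, pixels), "k1" (the pictures are not rectified: a ray, as slopes to the right and down, at radius r is drawn at 1 + k1 r^2 times it, then the intrinsics apply), "world_from_camera" (4x4, takes a point from camera to world coordinates). Camera axes: x right, y up, looking along -z (the intrinsics and any distortion apply to the point x, -y, -z); pixel columns grow to the right and rows downward; lengths in m; the calibration is good to about 2 mm. A picture is of the moment at which its call begins: read the wrist's pose just before it. calibration takes no time and is no camera call; for the wrist camera it gives the pose at the moment of the call.
- job_done(): hands the job in, once; it reports no verdict.
The state is a dict: "time_s": time; "qpos": joint angles; "joint_velocities": joint speeds; "joint_torque": joint torques, N m; "ee_pos": TCP position; "tool_rot": TCP orientation; "contact_force": force on the tool from outside, world axes, zero at the start; "ft_torque": the same for the moment, N m; "opening": finger opening in m.
Only numpy, scipy, OpenCV 4.12 (cv2) and the standard library are available. Lean on these libraries where they do the work, as an engineer would, in place of code of your own. Each camera call takes 0.05 s, during which the arm holds its last target.

### The job

Take the pull bar of the clear guard door on the test enclosure and swing the door open to about a right angle; only then grip the relay tray inside by its upright centre grip and lift it straight up, clear of the enclosure, until its underside is a few centimetres above the top of the walls. Finish while holding it there, still, level and over the enclosure, with the door left open and both loose relays still standing on the tray; do not put the tray down or let go, and do not disturb the other things on the bench.

Things in the scene. Friction and masses are not known exactly. Their poses are not given: they have to be found in the camera images.
- bay_floor (a point): Centre of the inner floor of the fixed test enclosure: grey steel box, 200 mm deep (x) by 220 wide (y), no roof of its own. Heights above the table: floor 6 mm, left, right and far walls 120 mm (5 thick), front sill 16. The open front faces -x. A terminal strip 22 mm deep, top at 36 mm, lines the far wall inside. Its place and yaw vary. x, y level, z up.
- guard (a joint): Door angle, rad: 0 closed, grows as it opens (clockwise from above; the free edge comes out and round to the left), stop 1.9; may start ajar. L-shaped: clear front panel 220 mm wide, and in one piece with it a clear top panel 200 mm deep (upper face 133 mm above the table) that covers the enclosure and swings away with it. Hinge friction about 0.12 N m: it stays where left.
- guard_hinge (a point): Point on the door's upright hinge axis at the left front corner of the enclosure, 112 mm above the table. Its axes turn with the door: -y runs along the front panel to the free edge, -x points out of its outer face, z up.
- guard_handle (a point): Grip point on the door's pull bar: upright round steel bar 12 mm thick, from 39 to 138 mm above the table; this point is at 112 mm. It stands 40 mm out from the middle of the front panel (gap about 30 mm), 175 mm along the door from the hinge, free above its upper stand-off at 82 mm: pinch it from above, fingers left and right. Round: it may turn in the fingers. Axes as the hinge.
- tray_grip (a point): Grip point of the loose aluminium tray on the enclosure's floor. Tray 80 mm (x) by 150 (y), rim 16 high, floor 4 thick; from its centre rises the grip, a plate 12 mm thick (x), 36 wide (y), top 100 mm above the underside, dark rubber faces. The point is in mid-plate, 80 mm above the underside; z up when level. Grip across x. With relays 0.3 to 0.6 kg, balanced about the grip.
- tray: The same tray; origin at the centre of its underside, axes as for tray_grip.
- relay_a_center (a point): Centre of a loose plug-in relay, 28 x 22 mm and 50 mm tall, amber clear case on a grey foot, standing on the tray to the -y side of the grip, about 50 mm from it. z is up when it stands.
- relay_b_center (a point): Centre of the other relay, the same, on the +y side of the grip.
- bay: The fixed test enclosure itself with its door; origin at the centre of its underside on the table, axes as for bay_floor.
- spare_relay: bystander: a third relay like the two on the tray, standing on the table by the left wall of the enclosure; leave alone
- terminal_block: bystander: block of screw terminals 40 x 70 x 44 mm, on the table by the right wall of the enclosure; leave alone
- tin: bystander: round tin, 74 mm across and 100 mm tall, standing on the table; leave alone
- controller: bystander: grey controller module 90 x 110 x 65 mm; leave alone
- hub: bystander: white flat network box 110 x 150 x 40 mm; leave alone
- screwdriver: bystander: screwdriver lying on the table at the right; leave alone

How it is judged:
By the outcome, as a careful person would: the job done as asked, in the order asked, and still so for the second after the job is handed in, while the arm keeps its last pose, push and grip.
It also fails if it takes over 61 s, if anything falls off the work surface, if the arm or the gripper's body presses on something with over 40 N, if the wrist force passes 120 N, or if a joint passes its speed limit or range.

## Working session

There is one attempt and no reset: what is moved stays moved. The work goes in short steps, Python scripts to look and compute and a tool call to move; the robot and the scene stay as the last step left them, time stands still between calls to the robot, and variables do not carry over. Pictures are saved under pics/ and viewed, and the job is handed in when it is done.

Besides the shell and the picture viewer there is one more tool, called after ">>>" by a JSON object that holds its "op" and its "data". servo_tool: Moves the arm, as the interface text tells. Its arguments: {"type":"object","properties":{"steps":{"type":"array","items":{"type":"array","items":{"type":"number"}}},"squeeze":{"type":"number"}},"required":["steps"]}

```bash
mkdir -p pics; ls; python3 - <<'E'
from bench import *
import cv2,json
for n in ("scene","side","wrist"):
    c=calibration(n); im=capture(n); cv2.imwrite(f"pics/{n}0.png",im); print(n,c)
print(state())
E
```

```text
pics
scene {'vertical_fov': 46.453615800904764, 'cx': 249.21145656315088, 'cy': 193.50510492314837, 'k1': -0.022759035506619466, 'world_from_camera': array([[ 0.43952823, -0.72934586,  0.52428003,  1.30359478],
       [ 0.89810459,  0.36654539, -0.24300746, -0.29952174],
       [-0.01493594,  0.57766694,  0.81613591,  1.18784307],
       [ 0.        ,  0.        ,  0.        ,  1.        ]])}
side {'vertical_fov': 46.58570396377034, 'cx': 245.27393890738267, 'cy': 187.40611204494795, 'k1': -0.05448201295089015, 'world_from_camera': array([[-0.93126285,  0.18028908, -0.31661546,  0.00594613],
       [-0.36393419, -0.50169755,  0.78476205,  1.42148645],
       [-0.01736118,  0.84604693,  0.53282565,  1.06358725],
       [ 0.        ,  0.        ,  0.        ,  1.        ]])}
wrist {'vertical_fov': 63.123105997885844, 'cx': 256.9172134773321, 'cy': 184.57032069032135, 'k1': -0.03852447702148049, 'world_from_camera': array([[ 0.26261314, -0.91820305, -0.29654256,  0.05339374],
       [ 0.96489896,  0.2492397 ,  0.08276212,  0.5031387 ],
       [-0.00208225, -0.30786802,  0.95142679,  0.37310263],
       [ 0.        ,  0.        ,  0.        ,  1.        ]])}
{'time_s': 0.15, 'qpos': array([ 1.30600992e+00,  2.13259974e-01, -3.48563594e-02,  1.32350667e+00,
       -5.34173278e-06,  1.57078519e+00]), 'joint_velocities': array([ 0.00097668, -0.00176194,  0.00067485, -0.00097894,  0.00136282,
        0.00027565]), 'joint_torque': array([-2.63922775e-03, -6.86410046e+01,  4.87244976e+01,  1.31861394e-02,
       -1.33697222e-04, -2.91425678e-06]), 'ee_pos': array([0.13079321, 0.48235298, 0.24994467]), 'tool_rot': array([-4.14680439e-01, -3.11399911e+00,  1.28824803e-03]), 'contact_force': array([-0.34209819, -0.2758802 ,  0.56823088]), 'ft_torque': array([-0.04085426,  0.06684196, -0.0331186 ]), 'opening': 0.08549159835373493}
```

View pics/scene0.png

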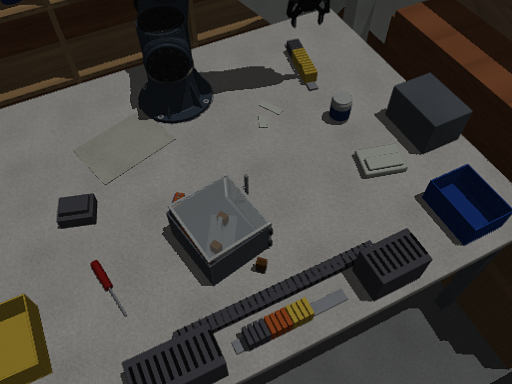

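View pics/side0.png

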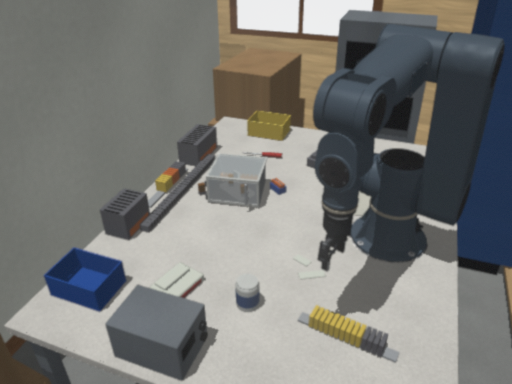

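View pics/wrist0.png

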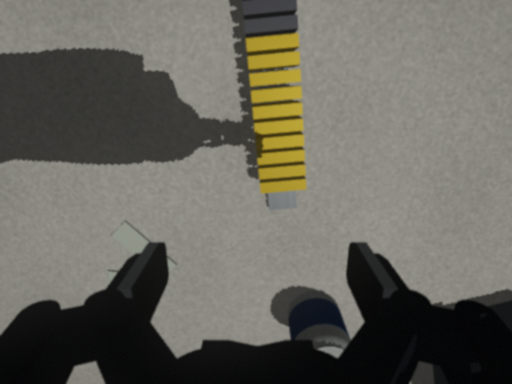

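```bash
cat > h.py <<'E'
import numpy as np, cv2
from bench import *
def intr(c,h=384):
    f=h/2/np.tan(np.radians(c['vertical_fov'])/2); return f
def proj(c,P):
    P=np.atleast_2d(P); T=np.linalg.inv(c['world_from_camera']); q=P@T[:3,:3].T+T[:3,3]
    a=q[:,0]/-q[:,2]; b=-q[:,1]/-q[:,2]; r2=a*a+b*b; k=1+c['k1']*r2; f=intr(c)
    return np.c_[c['cx']+f*a*k, c['cy']+f*b*k]
def ray(c,uv):
    f=intr(c); d=(np.array(uv,float)-[c['cx'],c['cy']])/f; s=d.copy()
    for _ in range(20): s=d/(1+c['k1']*(s@s))
    T=c['world_from_camera']; v=T[:3,:3]@np.array([s[0],-s[1],-1]); return T[:3,3],v/np.linalg.norm(v)
def atz(c,uv,z):
    o,v=ray(c,uv); return o+v*(z-o[2])/v[2]
def tri(c1,u1,c2,u2):
    o1,v1=ray(c1,u1);o2,v2=ray(c2,u2)
    A=np.c_[v1,-v2]; t=np.linalg.lstsq(A,o2-o1,rcond=None)[0]
    p,q=o1+v1*t[0],o2+v2*t[1]; return (p+q)/2,np.linalg.norm(p-q)
E
python3 - <<'E'
import cv2
a=cv2.imread('pics/scene0.png')[160:290,150:290]; cv2.imwrite('pics/s_c.png',cv2.resize(a,None,fx=4,fy=4,interpolation=cv2.INTER_CUBIC))
a=cv2.imread('pics/side0.png')[140:220,180:300]; cv2.imwrite('pics/d_c.png',cv2.resize(a,None,fx=6,fy=6,interpolation=cv2.INTER_CUBIC))
E
```

```text
(no output)
```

View pics/s_c.png

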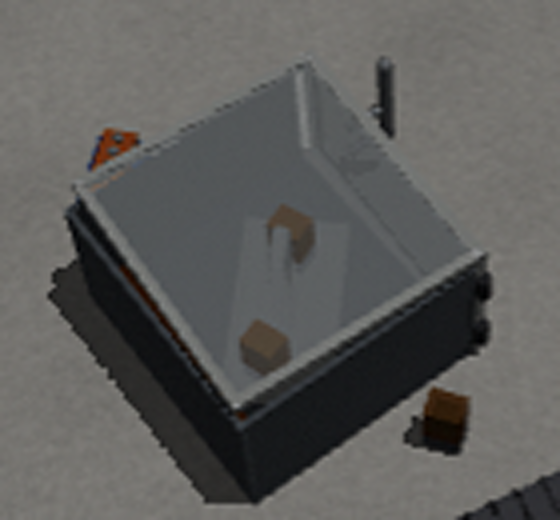

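View pics/d_c.png

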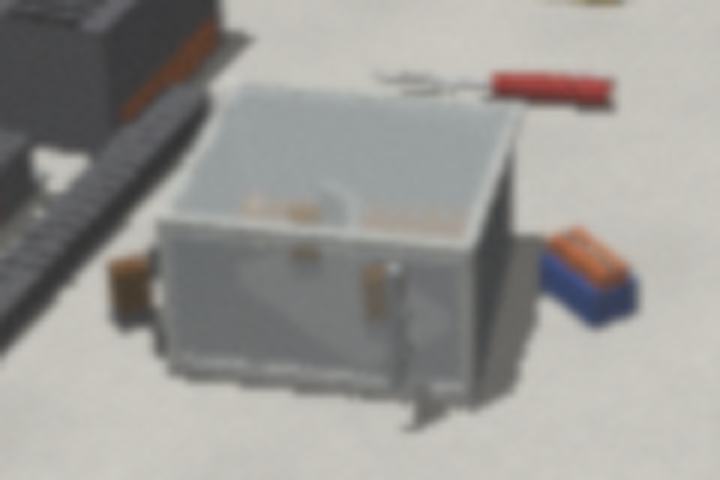

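```bash
python3 - <<'E'
from h import *
cs,cd=calibration('scene'),calibration('side')
S=lambda x,y:(150+x/4-.4,160+y/4-.4); D=lambda x,y:(180+x/6-.4,140+y/6-.4)
for n,u in dict(free=(302,65),farR=(75,190),farL=(240,405),hinge=(487,255)).items(): print('scene',n,atz(cs,S(*u),.133))
for n,u in dict(farR=(520,105),farL=(235,88),free=(472,245),hinge=(160,220)).items(): print('side',n,atz(cd,D(*u),.133))
print('bar top',atz(cs,S(384,60),.138),atz(cd,D(397,265),.138),tri(cs,S(384,60),cd,D(397,265)))
print('grip top',atz(cs,S(281,235),.106))
print('relayA',atz(cs,S(290,212),.06), 'relayB', atz(cs,S(265,330),.06))
print('wall bottom farL',atz(cs,S(255,500),0))
print('spare',atz(cs,S(445,440),0.02),'term',atz(cs,S(115,145),.044))
for n,u in dict(tin=(340,98),hub=(380,160),ctrl=(428,110)).items(): print(n,atz(cs,u,.05))
E
```

```text
scene free [ 0.53594708 -0.02125849  0.133     ]
scene farR [ 0.56533082 -0.21141139  0.133     ]
scene farL [ 0.77331336 -0.17293818  0.133     ]
scene hinge [0.74391753 0.02479281 0.133     ]
side farR [ 0.56301227 -0.21247525  0.133     ]
side farL [ 0.77082372 -0.16705993  0.133     ]
side free [ 0.52894361 -0.01564666  0.133     ]
side hinge [0.74034606 0.02522936 0.133     ]
bar top [0.56270221 0.0336875  0.138     ] [0.56392697 0.03249376 0.138     ] (array([0.563387  , 0.03350196, 0.13877202]), np.float64(0.00027666464130567646))
grip top [ 0.6490281  -0.09049555  0.106     ]
relayA [ 0.60560181 -0.06730288  0.06      ] relayB [ 0.6896656 -0.1245476  0.06     ]
wall bottom farL [ 0.78030634 -0.17697313  0.        ]
spare [ 0.80739612 -0.03910514  0.02      ] term [ 0.47720421 -0.16122584  0.044     ]
tin [0.33701277 0.52492969 0.05      ]
hub [0.64437179 0.48174068 0.05      ]
ctrl [0.53115918 0.77203971 0.05      ]
```

>>> {"op": "servo_tool", "data": {"steps": [[-0.565,-0.295,-0.05,0,0,63,0.085],[-0.565,-0.295,-0.05,0,0,63,0.085],[-0.565,-0.295,-0.05,0,0,63,0.085],[-0.565,-0.295,-0.05,0,0,63,0.085],[-0.565,-0.295,-0.05,0,0,63,0.085],[-0.565,-0.295,-0.05,0,0,63,0.085],[-0.565,-0.295,-0.05,0,0,63,0.085],[-0.565,-0.295,-0.05,0,0,63,0.085],[-0.565,-0.295,-0.05,0,0,63,0.085],[-0.565,-0.295,-0.05,0,0,63,0.085],[-0.565,-0.295,-0.05,0,0,63,0.085],[-0.565,-0.295,-0.05,0,0,63,0.085],[-0.565,-0.295,-0.05,0,0,63,0.085],[-0.565,-0.295,-0.05,0,0,63,0.085],[-0.565,-0.295,-0.05,0,0,63,0.085]]}}

```text
time_s: 2.02
ee_pos: [0.5986, 0.0506, 0.3006]
tool_rot: [1.979, 2.439, 0.0]
contact_force: [-0.7, -0.6, 0.2]
opening: 0.0848
```

```bash
python3 - <<'E'
from h import *
s=state(); print(s['time_s'],s['qpos'],s['ee_pos'],cv2.Rodrigues(s['tool_rot'])[0])
c=calibration('wrist'); im=capture('wrist'); np.save('w1.npy',c,allow_pickle=True)
cv2.imwrite('pics/w1.png',cv2.resize(im,(800,600),interpolation=cv2.INTER_CUBIC)); cv2.imwrite('pics/w1raw.png',im)
E
```

```text
2.025 [8.43316023e-02 4.36644672e-01 4.02985709e-01 1.53675984e+00
 3.61943276e-05 1.44776855e+00] [0.59857104 0.05060923 0.30063835] [[-2.05876574e-01  9.78577895e-01  3.73135538e-04]
 [ 9.78577966e-01  2.05876563e-01  6.78653406e-05]
 [-1.04083398e-05  3.79114099e-04 -9.99999928e-01]]
```

View pics/w1.png

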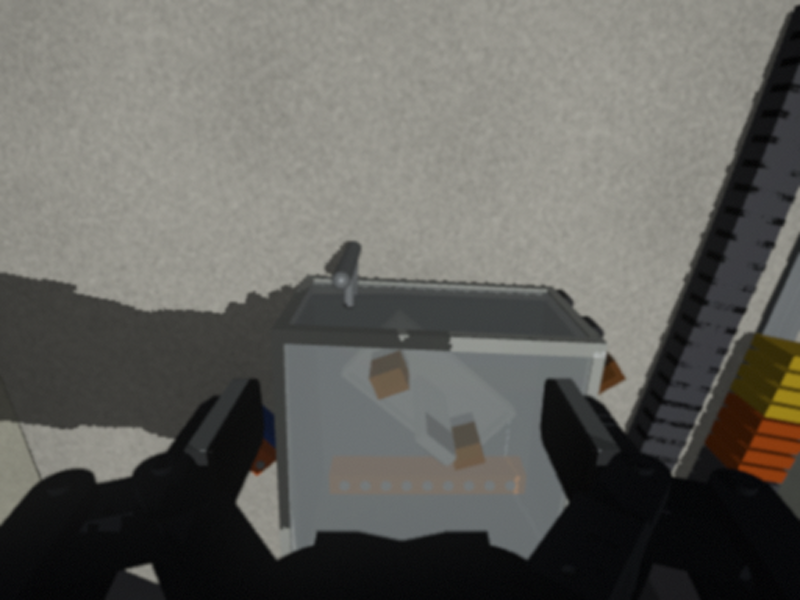

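```bash
python3 - <<'E'
from h import *
import bench; print([n for n in dir(bench) if not n.startswith('_')], getattr(bench,'tcp_to_tips',None))
im=cv2.imread('pics/w1raw.png')[140:340,170:400]; cv2.imwrite('pics/w1c.png',cv2.resize(im,None,fx=3,fy=3,interpolation=cv2.INTER_CUBIC))
c=calibration('wrist')
W=lambda x,y:((x+.5)*.64-.5,(y+.5)*.64-.5)
print('bar top',atz(c,W(341,280),.138),'bot',atz(c,W(351,248),.039))
for p in [(283,343),(606,343)]: print(atz(c,W(*p),.133))
cs,cd=calibration('scene'),calibration('side')
S=lambda x,y:(150+x/4-.4,160+y/4-.4)
print('bar tri scene-wrist',tri(cs,S(384,60),c,W(341,280)))
E
```

```text
['MotionError', 'calibration', 'capture', 'job_done', 'state', 'tcp_to_tips'] 0.019
bar top [0.56257287 0.0347816  0.138     ] bot [0.55955475 0.03088948 0.039     ]
[ 0.53236192 -0.01690224  0.133     ]
[0.73895181 0.02612696 0.133     ]
bar tri scene-wrist (array([0.5622781 , 0.03420268, 0.13699426]), np.float64(0.0006568138431696665))
```

View pics/w1c.png

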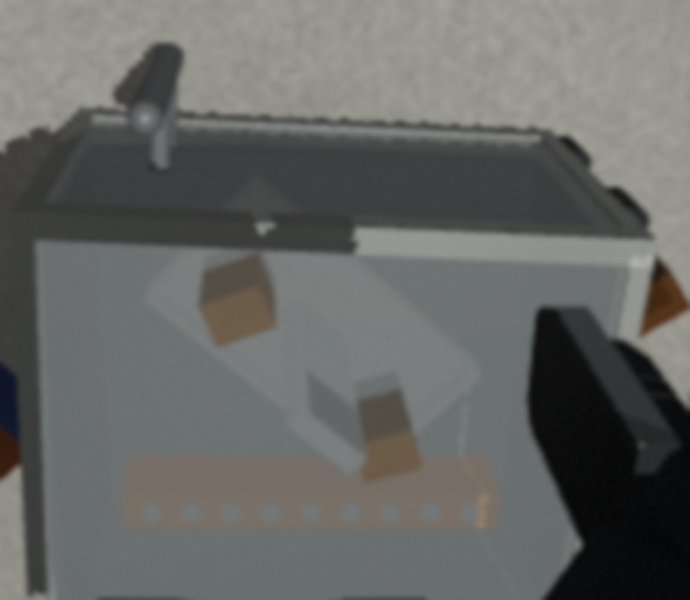

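>>> {"op": "servo_tool", "data": {"steps": [[-0.009,-0.039,0.06,0,10,0,0.05],[-0.009,-0.039,0.12,0,20,0,0.05],[-0.009,-0.039,0.12,0,20,0,0.05],[-0.009,-0.039,0.12,0,20,0,0.05],[-0.009,-0.039,0.12,0,20,0,0.05]]}}

```text
time_s: 2.7
ee_pos: [0.5638, 0.034, 0.1825]
tool_rot: [-1.799, -2.22, -0.319]
contact_force: [0.6, -0.1, 0.9]
opening: 0.0498
```

```bash
python3 - <<'E'
from h import *
s=state(); print(s['time_s'],s['qpos'],s['ee_pos'],cv2.Rodrigues(s['tool_rot'])[0])
im=capture('wrist')
cv2.imwrite('pics/w2.png',cv2.resize(im,(800,600),interpolation=cv2.INTER_CUBIC))
E
```

```text
2.7 [-0.11058705  0.45189398  0.08155781  1.31006572  0.32962739  1.23335638] [0.56381649 0.03399044 0.18246749] [[-0.1953377   0.97843505 -0.06714194]
 [ 0.919982    0.2065283   0.33313537]
 [ 0.33981803  0.00330452 -0.9404854 ]]
```

View pics/w2.png

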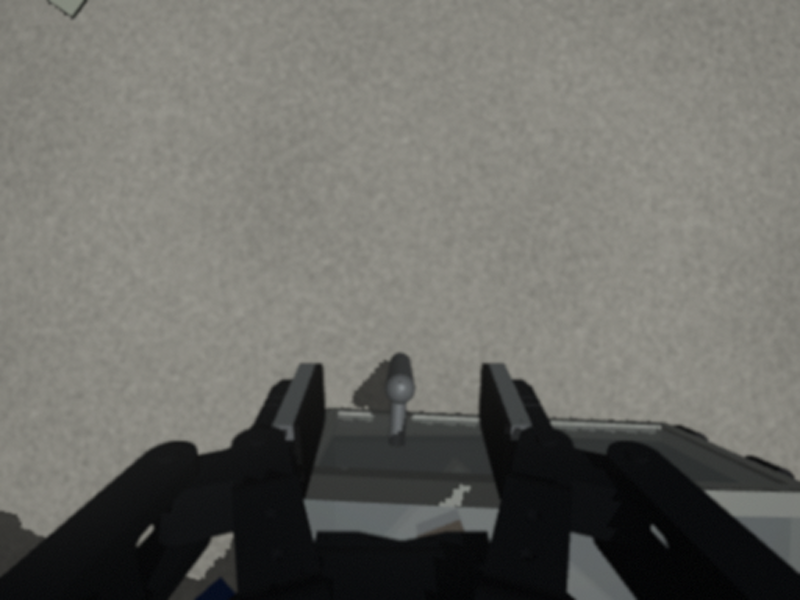

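>>> {"op": "servo_tool", "data": {"steps": [[-0.01,0,0.028,0,0,0,0.05],[-0.021,0,0.057,0,0,0,0.05],[-0.021,0,0.057,0,0,0,0.05],[-0.021,0,0.057,0,0,0,0.0],[-0.021,0,0.057,0,0,0,0.0],[-0.021,0,0.057,0,0,0,0.0],[-0.021,0,0.057,0,0,0,0.0]], "squeeze": 30}}

```text
time_s: 3.62
ee_pos: [0.5634, 0.0331, 0.1211]
tool_rot: [-1.8, -2.216, -0.32]
contact_force: [-1.3, -0.5, 8.5]
opening: 0.0109
```

```bash
cat > arc.py <<'E'
from h import *
from scipy.spatial.transform import Rotation as Ro
def rows(P,R0,H,ths,yawfac,tilt=None,dz=0,Rad=None,op=0.0):
    # P: commanded start TCP; ths degrees door increments; extra tilt deg about tool y
    v=P[:2]-H; a0=np.arctan2(v[1],v[0]); Rr=Rad or np.hypot(*v); out=[]
    for i,t in enumerate(ths):
        a=a0-np.radians(t); p=np.array([H[0]+Rr*np.cos(a),H[1]+Rr*np.sin(a),P[2]+dz])
        R=Ro.from_euler('z',-t*yawfac,degrees=True).as_matrix()@R0
        if tilt is not None: R=R@Ro.from_euler('y',tilt[i],degrees=True).as_matrix()
        d=R0.T@(p-P); w=np.degrees(Ro.from_matrix(R0.T@R).as_rotvec())
        out.append([round(float(x),4) for x in d]+[round(float(x),1) for x in w]+[op])
    return out
E
python3 - <<'E'
from arc import *
s=state(); R0=cv2.Rodrigues(s['tool_rot'])[0]; P=s['ee_pos']
print(s['contact_force'],s['ft_torque'])
for r in rows(P,R0,np.array([.742,.030]),[1,2.5,5,7.5,10,12.5,15,15],.8): print(r)
E
```

```text
[-1.26800466 -0.48823958  8.45675157] [0.25560955 0.36517665 0.04100757]
[0.0029, 0.0007, 0.001, -0.3, -0.0, 0.8, 0.0]
[0.0071, 0.0019, 0.0026, -0.7, -0.0, 1.9, 0.0]
[0.0141, 0.0041, 0.0051, -1.4, -0.0, 3.8, 0.0]
[0.021, 0.0067, 0.0077, -2.1, -0.0, 5.6, 0.0]
[0.0278, 0.0095, 0.0102, -2.7, -0.0, 7.5, 0.0]
[0.0345, 0.0127, 0.0126, -3.4, -0.0, 9.4, 0.0]
[0.0411, 0.0162, 0.015, -4.1, -0.0, 11.3, 0.0]
[0.0411, 0.0162, 0.015, -4.1, -0.0, 11.3, 0.0]
```

>>> {"op": "servo_tool", "data": {"steps": [[0.003,0.001,0.001,-0.3,0,0.8,0],[0.007,0.002,0.0026,-0.7,0,1.9,0],[0.014,0.004,0.005,-1.4,0,3.8,0],[0.021,0.0067,0.0077,-2.1,0,5.6,0],[0.028,0.0095,0.01,-2.7,0,7.5,0],[0.0345,0.0127,0.0126,-3.4,0,9.4,0],[0.041,0.016,0.015,-4.1,0,11.3,0],[0.041,0.016,0.015,-4.1,0,11.3,0]]}}

```text
time_s: 4.62
ee_pos: [0.5722, 0.0785, 0.1211]
tool_rot: [-2.039, -2.032, -0.364]
contact_force: [15.2, -5.9, -2.7]
opening: 0.0112
```

```bash
python3 - <<'E'
from arc import *
s=state(); R0=cv2.Rodrigues(s['tool_rot'])[0]; P=s['ee_pos']
print(P,s['contact_force'],s['ft_torque'],s['qpos'])
im=capture('side')[120:230,170:310]; cv2.imwrite('pics/d2.png',cv2.resize(im,None,fx=5,fy=5,interpolation=cv2.INTER_CUBIC))
ths=list(range(3,58,3))+[57]
for r in rows(P,R0,np.array([.742,.030]),ths,.8): print(r)
E
```

```text
[0.57221002 0.07845472 0.12114389] [15.19948599 -5.94416484 -2.7451587 ] [-1.43931419 -2.58050137 -1.11306643] [-0.03946316  0.4257852  -0.11740735  1.03433741  0.34736504  1.53336885]
[0.0083, 0.0027, 0.003, -0.8, -0.0, 2.3, 0.0]
[0.0165, 0.0059, 0.006, -1.6, -0.0, 4.5, 0.0]
[0.0244, 0.0096, 0.0089, -2.5, -0.0, 6.8, 0.0]
[0.0322, 0.0136, 0.0118, -3.3, -0.1, 9.0, 0.0]
[0.0398, 0.0181, 0.0145, -4.1, -0.1, 11.3, 0.0]
[0.0472, 0.0231, 0.0172, -4.9, -0.1, 13.5, 0.0]
[0.0542, 0.0284, 0.0198, -5.7, -0.1, 15.8, 0.0]
[0.0611, 0.0341, 0.0223, -6.5, -0.1, 18.1, 0.0]
[0.0676, 0.0402, 0.0247, -7.4, -0.1, 20.3, 0.0]
[0.0738, 0.0466, 0.027, -8.2, -0.1, 22.6, 0.0]
[0.0797, 0.0534, 0.0292, -9.0, -0.2, 24.8, 0.0]
[0.0853, 0.0605, 0.0313, -9.8, -0.2, 27.1, 0.0]
[0.0905, 0.0679, 0.0332, -10.6, -0.2, 29.3, 0.0]
[0.0953, 0.0756, 0.035, -11.4, -0.2, 31.6, 0.0]
[0.0997, 0.0835, 0.0366, -12.3, -0.2, 33.8, 0.0]
[0.1037, 0.0917, 0.0381, -13.1, -0.2, 36.1, 0.0]
[0.1074, 0.1001, 0.0395, -13.9, -0.2, 38.4, 0.0]
[0.1106, 0.1087, 0.0407, -14.7, -0.3, 40.6, 0.0]
[0.1134, 0.1174, 0.0418, -15.5, -0.3, 42.9, 0.0]
[0.1134, 0.1174, 0.0418, -15.5, -0.3, 42.9, 0.0]
```

View pics/d2.png

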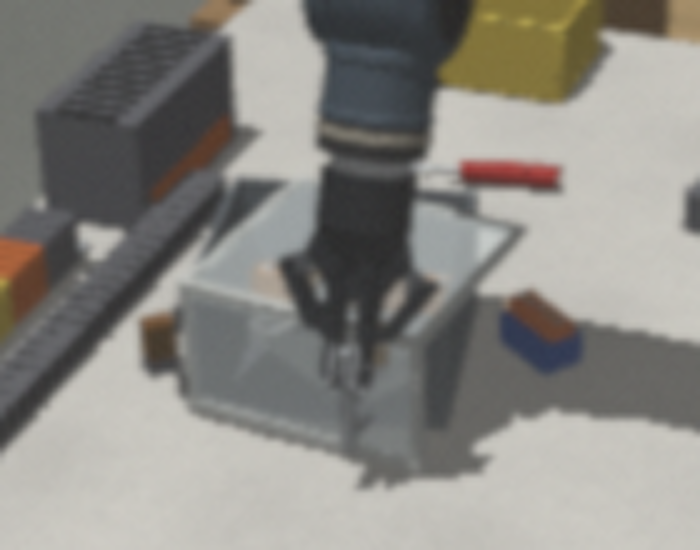

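```bash
python3 - <<'E'
from arc import *
s=state(); R0=cv2.Rodrigues(s['tool_rot'])[0]; P=s['ee_pos']
ths=[2.5,5,7.5,10,12.5,15,18,21,24,27,30,30]
for r in rows(P,R0,np.array([.743,.027]),ths,.8): print(r)
E
```

```text
[0.007, 0.0024, 0.0025, -0.7, -0.0, 1.9, 0.0]
[0.0138, 0.0051, 0.005, -1.4, -0.0, 3.8, 0.0]
[0.0206, 0.0081, 0.0075, -2.0, -0.0, 5.6, 0.0]
[0.0272, 0.0114, 0.0099, -2.7, -0.0, 7.5, 0.0]
[0.0336, 0.015, 0.0123, -3.4, -0.1, 9.4, 0.0]
[0.04, 0.0189, 0.0146, -4.1, -0.1, 11.3, 0.0]
[0.0473, 0.024, 0.0173, -4.9, -0.1, 13.5, 0.0]
[0.0544, 0.0295, 0.0199, -5.7, -0.1, 15.8, 0.0]
[0.0612, 0.0354, 0.0224, -6.5, -0.1, 18.1, 0.0]
[0.0677, 0.0416, 0.0248, -7.4, -0.1, 20.3, 0.0]
[0.0739, 0.0482, 0.0271, -8.2, -0.1, 22.6, 0.0]
[0.0739, 0.0482, 0.0271, -8.2, -0.1, 22.6, 0.0]
```

>>> {"op": "servo_tool", "data": {"steps": [[0.007,0.0045,0.0025,-0.7,0,1.9,0],[0.014,0.007,0.005,-1.4,0,3.8,0],[0.0206,0.01,0.0075,-2,0,5.6,0],[0.027,0.0134,0.01,-2.7,0,7.5,0],[0.0336,0.017,0.0123,-3.4,0,9.4,0],[0.04,0.021,0.0146,-4.1,0,11.3,0],[0.0473,0.026,0.0173,-4.9,0,13.5,0],[0.0544,0.0315,0.02,-5.7,0,15.8,0],[0.061,0.0374,0.0224,-6.5,0,18.1,0],[0.0677,0.0436,0.0248,-7.4,0,20.3,0],[0.074,0.05,0.027,-8.2,0,22.6,0],[0.074,0.05,0.027,-8.2,0,22.6,0]]}}

```text
time_s: 6.18
ee_pos: [0.623, 0.1555, 0.1212]
tool_rot: [-2.46, -1.586, -0.438]
contact_force: [15.8, -18.6, -1.8]
opening: 0.0108
```

```bash
python3 - <<'E'
from arc import *
s=state(); R0=cv2.Rodrigues(s['tool_rot'])[0]; P=s['ee_pos']
print(P,s['contact_force'],s['ft_torque'],s['qpos'],R0)
from scipy.optimize import least_squares
A=np.array([[.5634,.0331],[.5722,.0785],P[:2]])
f=lambda h:np.hypot(*(A-h).T)-.1795
print(least_squares(f,[.742,.03]).x, [np.hypot(*(a-[.743,.027])) for a in A])
E
```

```text
[0.62297865 0.15549741 0.12116441] [ 15.829338   -18.61699134  -1.76274193] [-3.56225965 -2.54987802 -1.6233426 ] [ 0.11052176  0.39957384 -0.16420205  0.81803597  0.29360004  2.13459745] [[ 0.38677632  0.91041321  0.14680554]
 [ 0.85694976 -0.41364284  0.30746824]
 [ 0.3406482   0.00688354 -0.94016563]]
[0.74249511 0.02159652] [np.float64(0.17970356145608243), np.float64(0.17839531944532622), np.float64(0.17583147816156325)]
```

```bash
python3 - <<'E'
from arc import *
s=state(); R0=cv2.Rodrigues(s['tool_rot'])[0]; P=s['ee_pos']
ths=[2.5,5,7.5,10,12.5,15,17.5,20,22.5,25,25]
for r in rows(P,R0,np.array([.7425,.0216]),ths,.8): print(r)
E
```

```text
[0.0067, 0.0033, 0.0024, -0.7, -0.0, 1.9, 0.0]
[0.0132, 0.0069, 0.0048, -1.4, -0.0, 3.8, 0.0]
[0.0195, 0.0109, 0.0072, -2.0, -0.0, 5.6, 0.0]
[0.0257, 0.0151, 0.0094, -2.7, -0.1, 7.5, 0.0]
[0.0318, 0.0196, 0.0116, -3.4, -0.1, 9.4, 0.0]
[0.0376, 0.0243, 0.0138, -4.1, -0.1, 11.3, 0.0]
[0.0432, 0.0294, 0.0159, -4.8, -0.1, 13.2, 0.0]
[0.0486, 0.0347, 0.0179, -5.5, -0.1, 15.0, 0.0]
[0.0538, 0.0402, 0.0198, -6.1, -0.1, 16.9, 0.0]
[0.0588, 0.046, 0.0216, -6.8, -0.1, 18.8, 0.0]
[0.0588, 0.046, 0.0216, -6.8, -0.1, 18.8, 0.0]
```

>>> {"op": "servo_tool", "data": {"steps": [[0.0057,0.006,0.0024,-0.7,0,1.9,0],[0.0122,0.0096,0.0048,-1.4,0,3.8,0],[0.0185,0.0136,0.0072,-2,0,5.6,0],[0.0247,0.0178,0.0094,-2.7,0,7.5,0],[0.0308,0.0223,0.0116,-3.4,0,9.4,0],[0.0366,0.027,0.0138,-4.1,0,11.3,0],[0.042,0.032,0.016,-4.8,0,13.2,0],[0.0476,0.0374,0.018,-5.5,0,15,0],[0.0528,0.043,0.02,-6.1,0,16.9,0],[0.0578,0.0487,0.0216,-6.8,0,18.8,0],[0.0578,0.0487,0.0216,-6.8,0,18.8,0]]}}

```text
time_s: 7.55
ee_pos: [0.6912, 0.1935, 0.1211]
tool_rot: [-2.735, -1.153, -0.486]
contact_force: [0.8, -6.2, 9.3]
opening: 0.0111
```

```bash
python3 - <<'E'
from arc import *
s=state(); R0=cv2.Rodrigues(s['tool_rot'])[0]; P=s['ee_pos']
print(P,s['contact_force'],s['ft_torque'],s['qpos'],R0)
from scipy.optimize import least_squares
A=np.array([[.5634,.0331],[.5722,.0785],[.623,.1555],P[:2]])
f=lambda h:np.hypot(*(A-h).T)-.1795
h=least_squares(f,[.742,.03]);print(h.x,h.fun)
v=P[:2]-h.x; print(np.degrees(np.arctan2(v[1],v[0])))
for n in ('scene','side'):
  im=capture(n); im=im[130:300,140:330] if n=='scene' else im[110:240,150:320]
  cv2.imwrite(f'pics/{n}3.png',cv2.resize(im,None,fx=4,fy=4,interpolation=cv2.INTER_CUBIC))
ths=[2.5,5,7.5,10,12.5,15,17.5,20]
for r in rows(P,R0,h.x,ths,.5,tilt=[1,2,3,4,5,6,7,8]): print(r)
E
```

```text
[0.69116617 0.19351399 0.1210585 ] [ 0.76564459 -6.22038507  9.34705875] [-0.85867835 -0.36572809 -0.51133182] [ 0.19270934  0.46773867 -0.06902399  0.74052346  0.19530719  2.56558115] [[ 0.65556654  0.71551537  0.24139235]
 [ 0.67232668 -0.69859469  0.24483115]
 [ 0.34381586  0.0017914  -0.93903538]]
[0.74247512 0.02152569] [-5.12206268e-05  5.41403784e-05  8.83006932e-06 -2.13571219e-05]
106.61132242171024
[0.0063, 0.004, 0.0023, -0.4, 1.0, 1.2, 0.0]
[0.0125, 0.0082, 0.0046, -0.9, 2.0, 2.3, 0.0]
[0.0185, 0.0127, 0.0068, -1.4, 3.0, 3.5, 0.0]
[0.0243, 0.0175, 0.0089, -1.9, 4.0, 4.6, 0.0]
[0.0299, 0.0226, 0.011, -2.4, 5.0, 5.8, 0.0]
[0.0353, 0.0279, 0.013, -2.9, 6.0, 6.9, 0.0]
[0.0405, 0.0335, 0.0149, -3.5, 7.0, 8.0, 0.0]
[0.0454, 0.0393, 0.0167, -4.1, 8.0, 9.1, 0.0]
```

View pics/scene3.png

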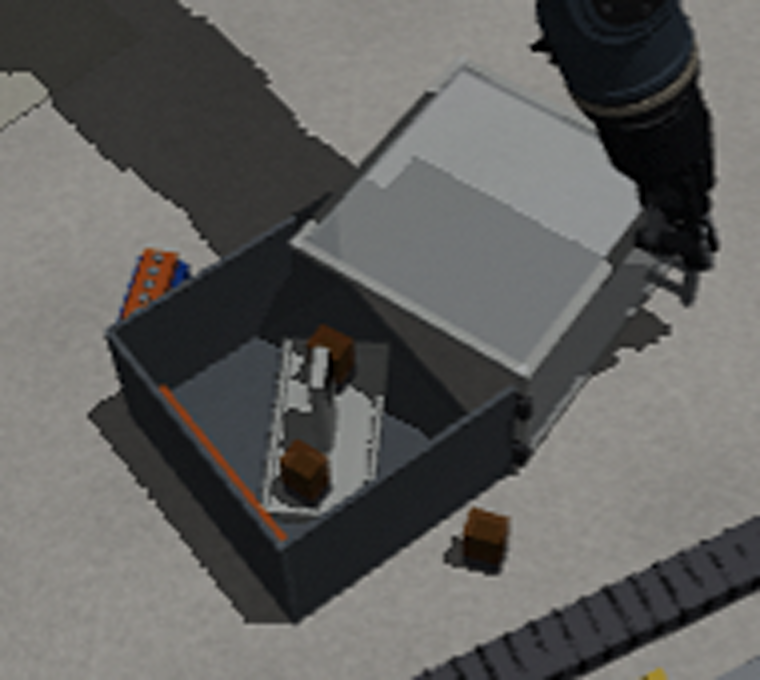

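View pics/side3.png

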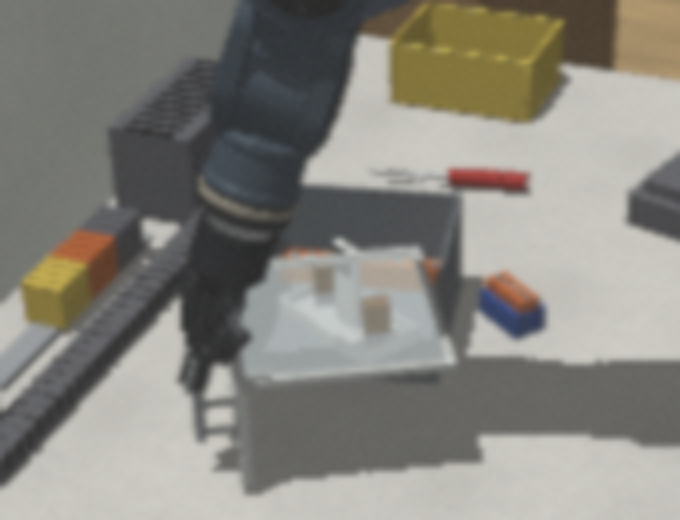

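```bash
python3 - <<'E'
from h import *
c=calibration('scene')
S=lambda x,y:(140+(x+.5)/4-.5,130+(y+.5)/4-.5)
pts=[atz(c,S(*u),.12)[:2] for u in [(330,195),(110,331),(288,546),(525,382)]]
for p in pts: print(p)
ang=lambda d:np.degrees(np.arctan2(d[1],d[0]))
FR,BR,BL,FL=pts
print('y dir far',ang(BL-BR),'front',ang(FL-FR),'x dir right',ang(BR-FR)+90,'left',ang(BL-FL)+90, 'center',sum(pts)/4)
for n,u in dict(gripA=(320,350)).items(): print(n,atz(c,S(*u),.106))
print('relay tops',atz(c,S(330,340),.06),atz(c,S(305,457),.06))
E
```

```text
[ 0.53117522 -0.02974077]
[ 0.57170879 -0.21970632]
[ 0.7833061  -0.17266214]
[0.74154703 0.02492021]
y dir far 12.534627305102068 front 14.565110238806945 x dir right 12.044763798663197 left 11.933853166073135 center [ 0.65693428 -0.09929725]
gripA [ 0.64495955 -0.08939585  0.106     ]
relay tops [ 0.61222192 -0.07017887  0.06      ] [ 0.69500889 -0.12680664  0.06      ]
```

>>> {"op": "servo_tool", "data": {"steps": [[0.0063,0.004,0.0023,-0.4,1,1.2,0],[0.0125,0.0082,0.0046,-0.9,2,2.3,0],[0.0185,0.0127,0.0068,-1.4,3,3.5,0],[0.0243,0.0175,0.009,-1.9,4,4.6,0],[0.03,0.0226,0.011,-2.4,5,5.8,0],[0.0353,0.028,0.013,-2.9,6,6.9,0],[0.0405,0.0335,0.015,-3.5,7,8,0],[0.0405,0.0335,0.015,-3.5,7,8,0],[0.0405,0.0335,0.015,-3.5,7,8,0]]}}

```text
time_s: 8.78
ee_pos: [0.7448, 0.2012, 0.1207]
tool_rot: [-2.767, -0.926, -0.668]
contact_force: [0.7, -3.6, 6.2]
opening: 0.011
```

```bash
python3 - <<'E'
from arc import *
s=state(); R0=cv2.Rodrigues(s['tool_rot'])[0]; P=s['ee_pos']
print(P,s['contact_force'],s['ft_torque'],s['qpos'],R0)
v=P[:2]-[.7425,.0215]; print(np.hypot(*v),np.degrees(np.arctan2(v[1],v[0])))
im=capture('side'); im=im[110:240,150:320]
cv2.imwrite(f'pics/side4.png',cv2.resize(im,None,fx=4,fy=4,interpolation=cv2.INTER_CUBIC))
im=capture('scene'); im=im[130:300,140:330]
cv2.imwrite(f'pics/scene4.png',cv2.resize(im,None,fx=4,fy=4,interpolation=cv2.INTER_CUBIC))
E
```

```text
[0.74479227 0.20119526 0.12072707] [ 0.65516505 -3.6425199   6.15759806] [-0.5647373  -0.01219587 -0.28133303] [ 0.18632195  0.48236892 -0.1044527   0.55315914  0.2028151   2.72627851] [[ 0.71043045  0.60192391  0.36465899]
 [ 0.53609024 -0.79855277  0.27371649]
 [ 0.45595595  0.0010336  -0.89000175]]
0.17970988140739844 89.26915063456924
```

View pics/scene4.png

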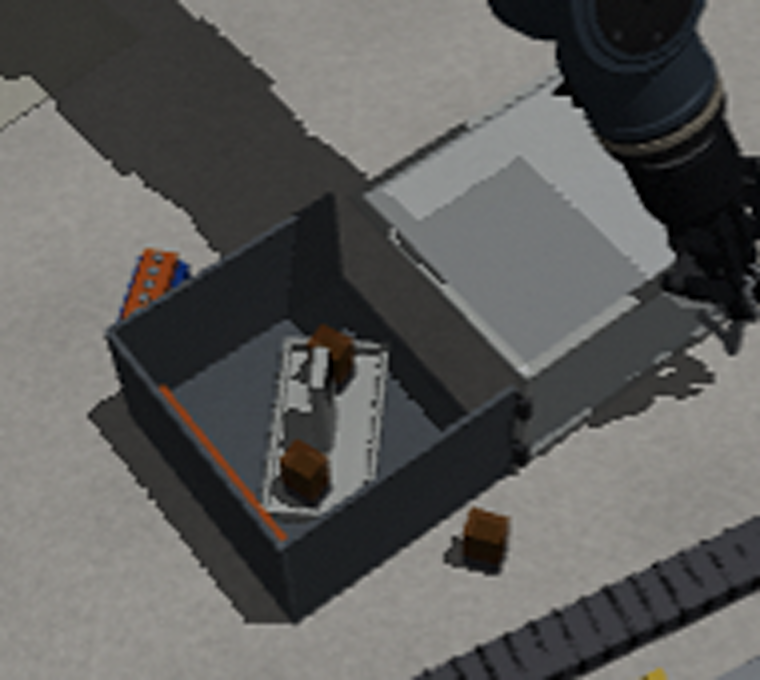

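View pics/side4.png

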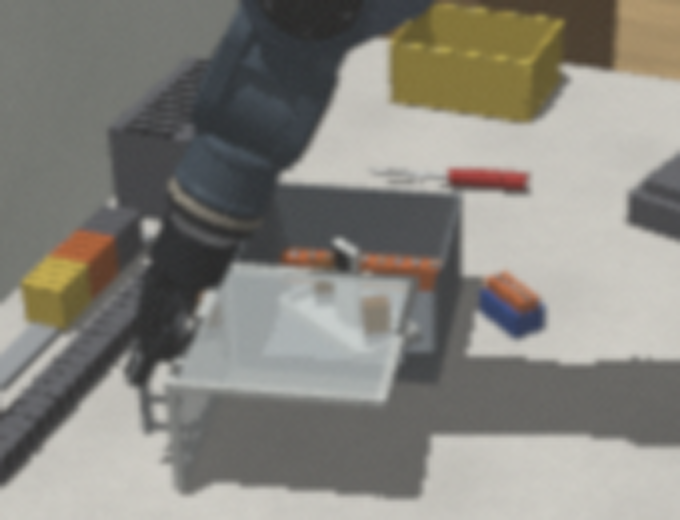

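>>> {"op": "servo_tool", "data": {"steps": [[0,0,0,0,0,0,0.036],[0,0,0,0,0,0,0.036],[0,0,0,0,0,0,0.036],[0.0137,0,-0.0267,0,0,0,0.036],[0.034,0,-0.067,0,0,0,0.036],[0.068,0,-0.1335,0,-10,0,0.05],[0.068,0,-0.1335,0,-20,0,0.085],[0.068,0,-0.1335,0,-27.1,0,0.085],[0.068,0,-0.1335,0,-27.1,0,0.085],[0.068,0,-0.1335,0,-27.1,0,0.085]]}}

```text
time_s: 10.12
ee_pos: [0.7552, 0.2043, 0.2658]
tool_rot: [-2.947, -0.981, -0.145]
contact_force: [1.3, 0.0, 1.3]
opening: 0.0851
```

```bash
python3 - <<'E'
from arc import *
s=state(); R0=cv2.Rodrigues(s['tool_rot'])[0]; P=s['ee_pos']
print(P,s['contact_force'],s['qpos'],R0)
im=capture('side'); im=im[110:240,150:320]
cv2.imwrite(f'pics/side5.png',cv2.resize(im,None,fx=4,fy=4,interpolation=cv2.INTER_CUBIC))
a=np.radians(56); Rt=np.array([[np.sin(a),np.cos(a),0],[-np.cos(a),np.sin(a),0],[0,0,-1]]); print(np.linalg.det(Rt))
# view pose: TCP so that camera sees the tray
p=np.array([.60,-.06,.30]); print(R0.T@(p-P), np.degrees(Ro.from_matrix(R0.T@Rt).as_rotvec()))
E
```

```text
[0.75523642 0.20431112 0.26579739] [1.33676284 0.0257416  1.30611886] [0.24946895 0.86639116 1.06316779 1.67680882 0.03887204 2.74993736] [[ 0.79650531  0.59955677  0.07817267]
 [ 0.59654612 -0.80033137  0.06002026]
 [ 0.0985496  -0.00117285 -0.99513145]]
-1.0Traceback (most recent call last):
  File "<stdin>", line 8, in <module>
  File "scipy/spatial/transform/_rotation.pyx", line 1143, in scipy.spatial.transform._rotation.Rotation.from_matrix
ValueError: Non-positive determinant (left-handed or null coordinate frame) in rotation matrix 0: [[ 0.32674847  0.93995926 -0.0985496 ]
 [ 0.94459471 -0.32823688  0.00117285]
 [ 0.03124518  0.09347266  0.99513145]].
```

View pics/side5.png

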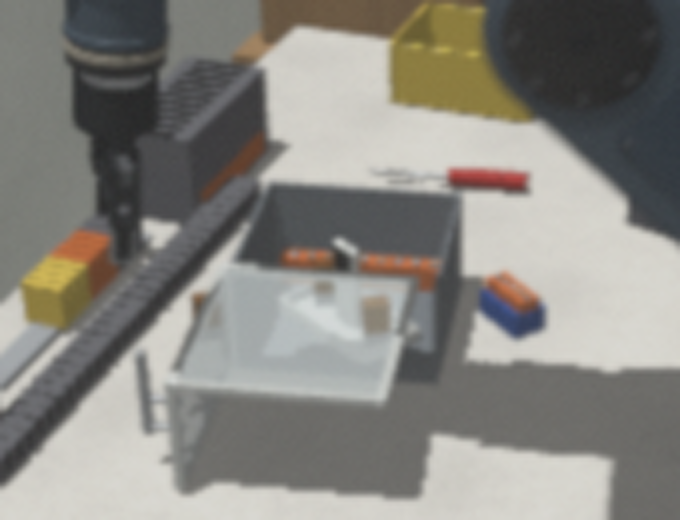

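```bash
cat >> arc.py <<'E'
def tgt(s,p,ydeg):
    R0=cv2.Rodrigues(s['tool_rot'])[0]; a=np.radians(ydeg)
    Rt=np.array([[-np.sin(a),np.cos(a),0],[np.cos(a),np.sin(a),0],[0,0,-1]])
    return R0.T@(np.array(p)-s['ee_pos']), np.degrees(Ro.from_matrix(R0.T@Rt).as_rotvec())
E
python3 - <<'E'
from arc import *
s=state()
print(*tgt(s,[.61,-.065,.30],56))
E
```

```text
[-0.27302575  0.12890863 -0.06150587] [   5.02685352   -3.73589121 -109.0314128 ]
```

>>> {"op": "servo_tool", "data": {"steps": [[-0.273,0.129,-0.06,5,-3.7,-109,0.085],[-0.273,0.129,-0.06,5,-3.7,-109,0.085],[-0.273,0.129,-0.06,5,-3.7,-109,0.085],[-0.273,0.129,-0.06,5,-3.7,-109,0.085],[-0.273,0.129,-0.06,5,-3.7,-109,0.085],[-0.273,0.129,-0.06,5,-3.7,-109,0.085],[-0.273,0.129,-0.06,5,-3.7,-109,0.085],[-0.273,0.129,-0.06,5,-3.7,-109,0.085],[-0.273,0.129,-0.06,5,-3.7,-109,0.085],[-0.273,0.129,-0.06,5,-3.7,-109,0.085],[-0.273,0.129,-0.06,5,-3.7,-109,0.085],[-0.273,0.129,-0.06,5,-3.7,-109,0.085],[-0.273,0.129,-0.06,5,-3.7,-109,0.085]]}}

```text
time_s: 11.8
ee_pos: [0.6101, -0.0654, 0.2975]
tool_rot: [0.922, 2.999, 0.009]
contact_force: [0.2, 0.9, 0.5]
opening: 0.085
```

```bash
python3 - <<'E'
from h import *
s=state(); print(s['time_s'],s['qpos'],s['ee_pos'],cv2.Rodrigues(s['tool_rot'])[0])
im=capture('wrist'); cv2.imwrite('pics/w3raw.png',im)
cv2.imwrite('pics/w3.png',cv2.resize(im,(800,600),interpolation=cv2.INTER_CUBIC))
E
```

```text
11.8 [-0.10909876  0.46202605  0.43406386  1.53756843  0.00480155  0.48741825] [ 0.61014813 -0.06539912  0.29753929] [[-0.82729743  0.56173465  0.00575712]
 [ 0.56175901  0.82729026  0.00419965]
 [-0.00240372  0.00670847 -0.99997461]]
```

View pics/w3.png

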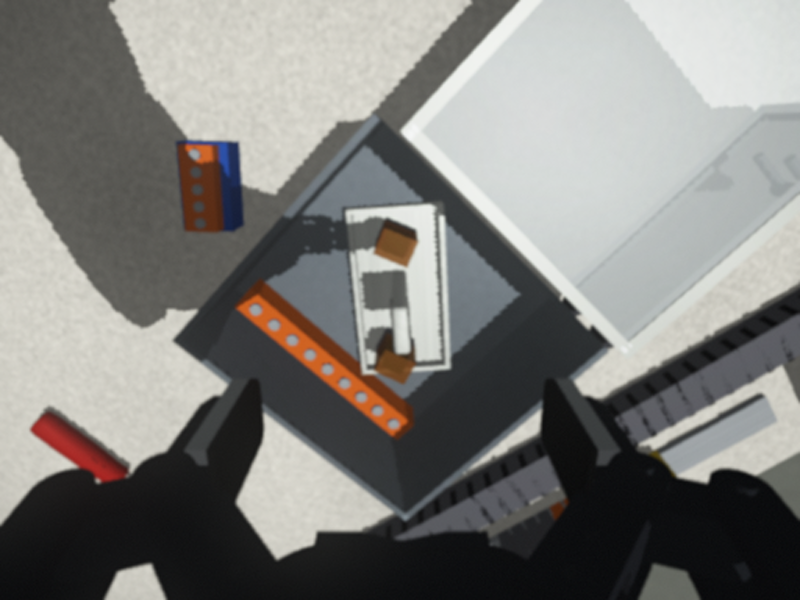

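```bash
python3 - <<'E'
from h import *
im=cv2.imread('pics/w3raw.png')[120:250,210:300]; cv2.imwrite('pics/w3c.png',cv2.resize(im,None,fx=5,fy=5,interpolation=cv2.INTER_CUBIC))
E
```

```text
(no output)
```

View pics/w3c.png

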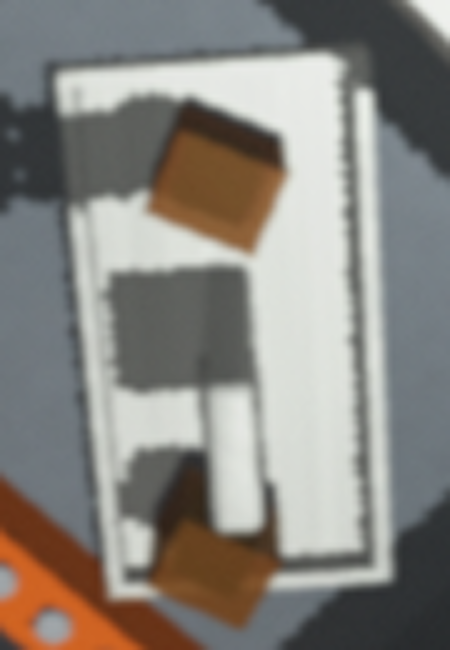

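```bash
python3 - <<'E'
from h import *
c=calibration('wrist'); W=lambda x,y:(210+(x+.5)/5-.5,120+(y+.5)/5-.5)
ang=lambda d:np.degrees(np.arctan2(d[1],d[0]))
C=[atz(c,W(*u),.022)[:2] for u in [(50,66),(363,48),(395,580),(108,600)]]
print(C,'centre',sum(C)/4, [np.linalg.norm(C[i]-C[(i+1)%4]) for i in range(4)], 'long', ang(C[2]-C[1]),ang(C[3]-C[0]),'short',ang(C[1]-C[0]),ang(C[2]-C[3]))
G=[atz(c,W(*u),.106)[:2] for u in [(208,386),(251,384),(265,528),(218,534)]]
print(sum(G)/4,[np.linalg.norm(G[i]-G[(i+1)%4]) for i in range(4)],ang(G[2]-G[1]),ang(G[3]-G[0]))
for u in [(217,175),(215,580)]: print('relay',atz(c,W(*u),.06))
s=calibration('scene'); 
S=lambda x,y:(140+(x+.5)/4-.5,130+(y+.5)/4-.5)
print(atz(s,S(320,350),.106))
E
```

```text
[array([ 0.5677134 , -0.09317149]), array([ 0.60880102, -0.02477264]), array([ 0.7403131 , -0.09863349]), array([ 0.6994414 , -0.16957694])] centre [ 0.65406723 -0.09653864] [np.float64(0.07979094704366213), np.float64(0.15083385943607855), np.float64(0.08187471511198781), np.float64(0.1522828237776135)] long -29.31978104944399 -30.114778196912482 short 59.00649834299906 60.05303956177322
[ 0.65427998 -0.09539388] [np.float64(0.009234220474655047), np.float64(0.03411829179584367), np.float64(0.010507172387439525), np.float64(0.035022305345556046)] -28.837004973258438 -30.920388604635924
relay [ 0.60821073 -0.06906118  0.06      ]
relay [ 0.69535296 -0.12944286  0.06      ]
[ 0.64495955 -0.08939585  0.106     ]
```

```bash
python3 - <<'E'
from arc import *
s=state()
print(*tgt(s,[.654,-.096,.16],60)); print(*tgt(s,[.654,-.096,.086],60))
E
```

```text
[-0.05305153 -0.00162614  0.13771178] [ 0.37715454  0.15209476 -4.16479568]
[-0.05287296 -0.00211996  0.21170992] [ 0.37715454  0.15209476 -4.16479568]
```

>>> {"op": "servo_tool", "data": {"steps": [[-0.03,-0.001,0.05,0.4,0.2,-4.2,0.06],[-0.053,-0.0016,0.1,0.4,0.2,-4.2,0.06],[-0.053,-0.0016,0.13,0.4,0.2,-4.2,0.06],[-0.053,-0.0016,0.13,0.4,0.2,-4.2,0.06],[-0.053,-0.0016,0.13,0.4,0.2,-4.2,0.06]]}}

```text
time_s: 12.48
ee_pos: [0.6546, -0.0959, 0.1696]
tool_rot: [0.81, 3.034, -0.0]
contact_force: [-0.1, -0.4, 0.5]
opening: 0.0601
```

```bash
python3 - <<'E'
from arc import *
s=state(); print(s['time_s'],s['ee_pos'],s['contact_force'])
im=capture('wrist')
cv2.imwrite('pics/w4.png',cv2.resize(im,(800,600),interpolation=cv2.INTER_CUBIC))
print(*tgt(s,[.654,-.096,.086],60))
E
```

```text
12.475 [ 0.65458031 -0.09588451  0.16956189] [-0.09715301 -0.37668751  0.50013963]
[ 0.00051576 -0.00039835  0.08356144] [0.0062191  0.04814195 0.10578107]
```

View pics/w4.png

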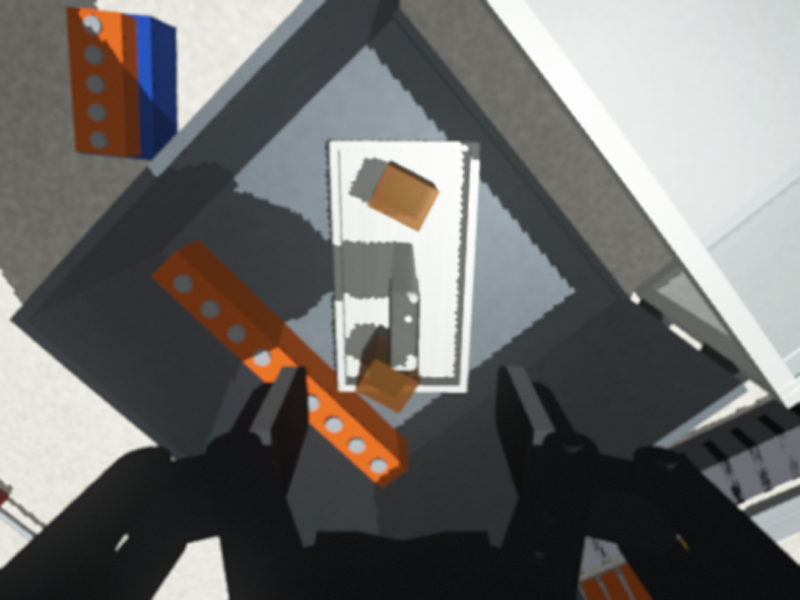

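>>> {"op": "servo_tool", "data": {"steps": [[0.0005,-0.0004,0.03,0,0,0,0.06],[0.0005,-0.0004,0.055,0,0,0,0.06],[0.0005,-0.0004,0.075,0,0,0,0.06],[0.0005,-0.0004,0.083,0,0,0,0.06],[0.0005,-0.0004,0.083,0,0,0,0.06],[0.0005,-0.0004,0.083,0,0,0,0.06]], "squeeze": 60}}

```text
time_s: 13.28
ee_pos: [0.654, -0.0961, 0.0861]
tool_rot: [0.81, 3.035, -0.0]
contact_force: [1.0, -0.5, -0.4]
opening: 0.0598
```

>>> {"op": "servo_tool", "data": {"steps": [[0,0,0,0,0,0,0.03],[0,0,0,0,0,0,0.02],[0,0,0,0,0,0,0.014],[0,0,0,0,0,0,0.01],[0,0,0,0,0,0,0.005],[0,0,0,0,0,0,0.0],[0,0,0,0,0,0,0.0]]}}

```text
time_s: 14.15
ee_pos: [0.6535, -0.0957, 0.0849]
tool_rot: [-0.809, -3.035, -0.0]
contact_force: [1.8, 5.3, 2.0]
opening: 0.0112
```

```bash
python3 - <<'E'
from arc import *
s=state(); print(s['time_s'],s['ee_pos'],s['contact_force'],s['ft_torque'],s['opening'],cv2.Rodrigues(s['tool_rot'])[0])
im=capture('wrist')
cv2.imwrite('pics/w5.png',cv2.resize(im,(800,600),interpolation=cv2.INTER_CUBIC))
E
```

```text
14.15 [ 0.65349511 -0.09570327  0.08492706] [1.80598758 5.27029902 1.99228124] [ 1.0908008  -0.31628368  0.1316744 ] 0.011241233814638285 [[-8.67240633e-01  4.97888492e-01 -8.57136464e-04]
 [ 4.97888349e-01  8.67241052e-01  3.87861911e-04]
 [ 9.36455910e-04 -9.03886499e-05 -9.99999557e-01]]
```

View pics/w5.png

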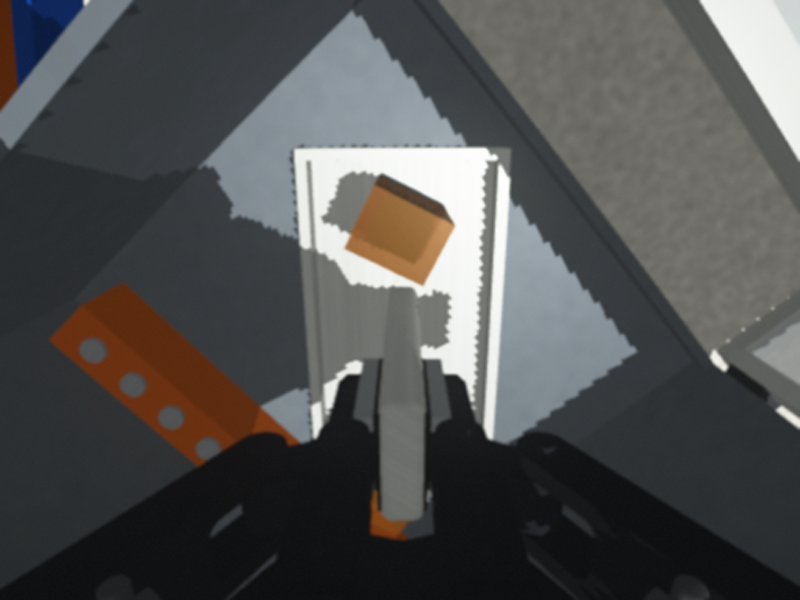

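>>> {"op": "servo_tool", "data": {"steps": [[0,0,-0.002,0,0,0,0.0],[0,0,-0.005,0,0,0,0.0],[0,0,-0.01,0,0,0,0.0],[0,0,-0.015,0,0,0,0.0],[0,0,-0.018,0,0,0,0.0],[0,0,-0.02,0,0,0,0.0],[0,0,-0.02,0,0,0,0.0]]}}

```text
time_s: 15.08
ee_pos: [0.6535, -0.096, 0.105]
tool_rot: [-0.81, -3.035, 0.0]
contact_force: [-1.7, 4.3, -3.4]
opening: 0.0109
```

```bash
python3 - <<'E'
from arc import *
s=state(); print(s['time_s'],s['ee_pos'],s['contact_force'],s['ft_torque'],s['opening'],s['tool_rot'])
im=capture('wrist')
cv2.imwrite('pics/w6.png',cv2.resize(im,(800,600),interpolation=cv2.INTER_CUBIC))
im=capture('scene')[130:300,140:330]
cv2.imwrite('pics/scene6.png',cv2.resize(im,None,fx=4,fy=4,interpolation=cv2.INTER_CUBIC))
E
```

```text
15.075 [ 0.65345448 -0.0959746   0.10501421] [-1.66588644  4.27052531 -3.44409692] [1.05849716 0.36512303 0.09923476] 0.010855294768183279 [-8.09542692e-01 -3.03460585e+00  4.28668118e-04]
```

View pics/w6.png

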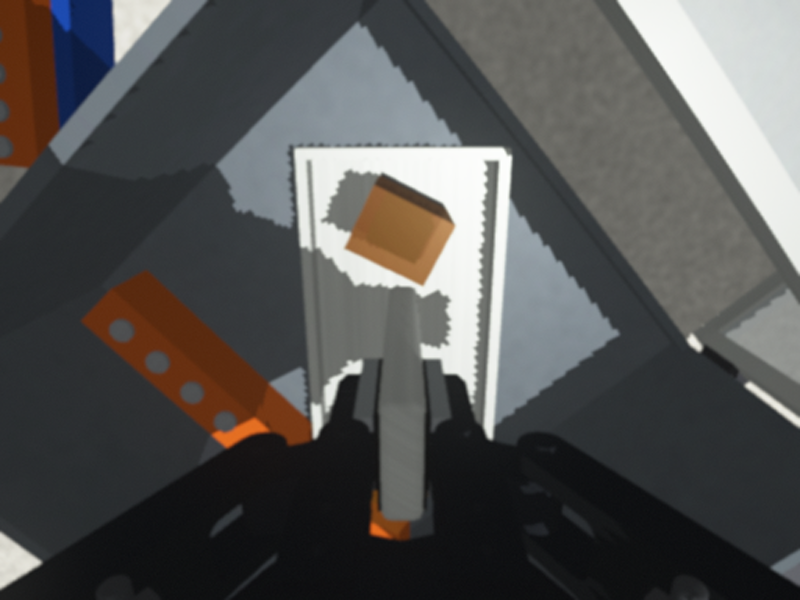

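View pics/scene6.png

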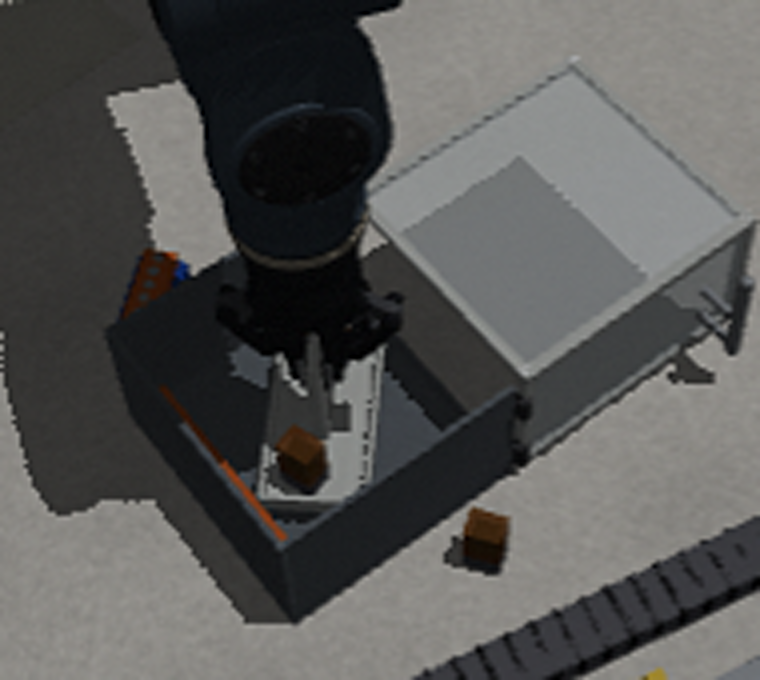

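>>> {"op": "servo_tool", "data": {"steps": [[0,0,-0.003,0,0,0,0.0],[0,0,-0.008,0,0,0,0.0],[0,0,-0.015,0,0,0,0.0],[0,0,-0.024,0,0,0,0.0],[0,0,-0.034,0,0,0,0.0],[0,0,-0.044,0,0,0,0.0],[0,0,-0.054,0,0,0,0.0],[0,0,-0.064,0,0,0,0.0],[0,0,-0.074,0,0,0,0.0],[0,0,-0.084,0,0,0,0.0],[0,0,-0.094,0,0,0,0.0],[0,0,-0.104,0,0,0,0.0],[0,0,-0.114,0,0,0,0.0],[0,0,-0.122,0,0,0,0.0],[0,0,-0.128,0,0,0,0.0],[0,0,-0.132,0,0,0,0.0],[0,0,-0.134,0,0,0,0.0],[0,0,-0.135,0,0,0,0.0],[0,0,-0.135,0,0,0,0.0],[0,0,-0.135,0,0,0,0.0]]}}

```text
time_s: 17.68
ee_pos: [0.6535, -0.096, 0.2396]
tool_rot: [-0.81, -3.034, 0.001]
contact_force: [-0.3, -0.2, -4.4]
opening: 0.0113
```

>>> {"op": "servo_tool", "data": {"steps": [[0,0,0,0,0,0,0.0],[0,0,0,0,0,0,0.0],[0,0,0,0,0,0,0.0],[0,0,0,0,0,0,0.0]]}}

```text
time_s: 18.18
ee_pos: [0.6535, -0.096, 0.2398]
tool_rot: [-0.81, -3.034, 0.001]
contact_force: [-0.6, 0.4, -4.8]
opening: 0.0112
```

```bash
python3 - <<'E'
from arc import *
s=state(); print(s['time_s'],s['ee_pos'],s['contact_force'],s['ft_torque'],s['opening'],s['tool_rot'],abs(s['joint_velocities']).max())
im=capture('wrist')
cv2.imwrite('pics/w7.png',cv2.resize(im,(800,600),interpolation=cv2.INTER_CUBIC))
im=capture('scene')[110:300,140:330]
cv2.imwrite('pics/scene7.png',cv2.resize(im,None,fx=3.15,fy=3.15,interpolation=cv2.INTER_CUBIC))
im=capture('side')[90:240,150:320]
cv2.imwrite('pics/side7.png',cv2.resize(im,None,fx=4,fy=4,interpolation=cv2.INTER_CUBIC))
E
```

```text
18.175 [ 0.65351771 -0.09604898  0.23978074] [-0.644863    0.43330428 -4.76725163] [ 0.03004387 -0.00600981 -0.01227689] 0.011196915136203203 [-8.09591856e-01 -3.03428339e+00  7.29548573e-04] 0.0014972142051262113
```

View pics/w7.png

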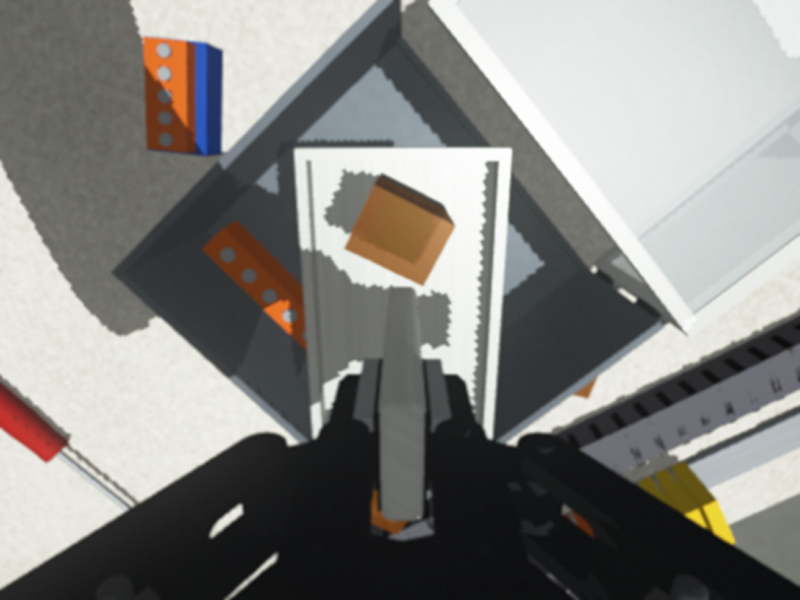

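View pics/scene7.png

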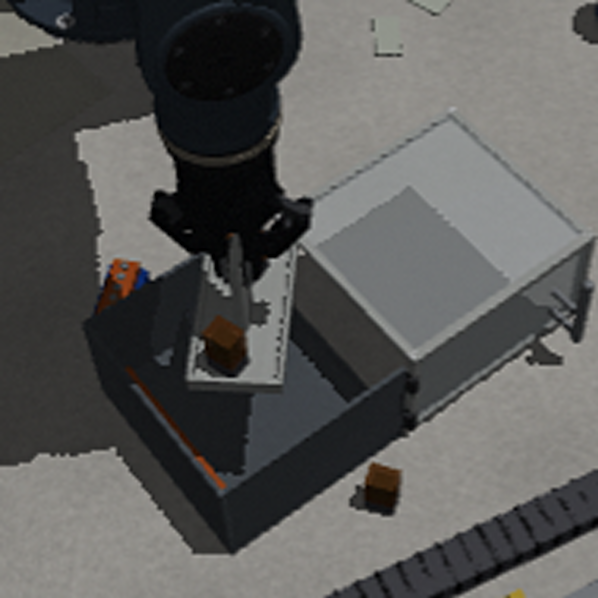

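View pics/side7.png

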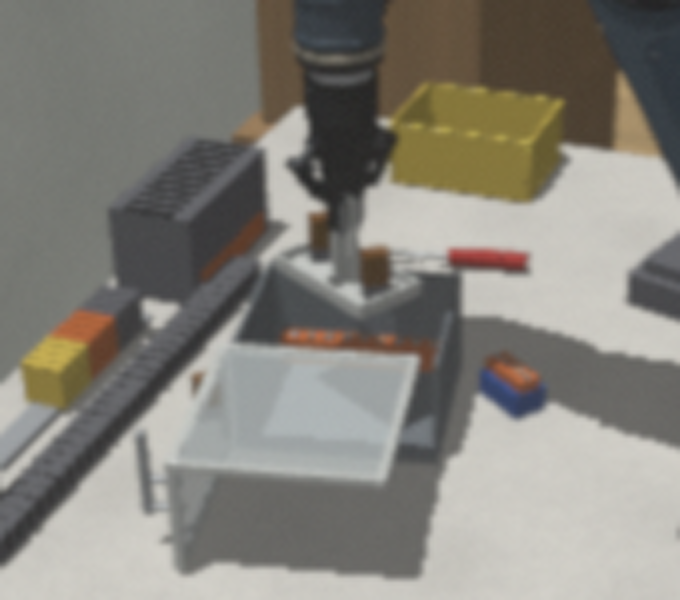

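```bash
python3 -c "
from bench import *
print(job_done())"
```

```text
the job is handed in; nothing more can be done
None
```

The door is open to about a right angle and the tray is held still above the enclosure with both relays standing on it. I handed the job in at about 18 s of the 61 s allowed.

**Door:** I gripped the pull bar and swung the door along its fitted hinge arc. It came to about 90° from closed, judged from the bar position and the wall direction. I then let go and lifted away, and the door stayed open in every later picture.

**Tray:** I gripped the upright centre grip with 60 N and lifted straight up 155 mm.

**Last checks**
- **Height:** the TCP was at z = 0.240 m. That puts the tray's underside near 0.16 m, about 4 cm above the wall tops, and over the enclosure.
- **Level and still:** the tool was vertical and the arm had stopped. The moment at the wrist was about 0.03 N m, and the load of about 4.8 N fits the given weight.
- **No slip:** the tray looked the same in the wrist picture before and after the lift.
- **Relays:** the side picture shows both upright.
- **Other things:** the spare relay, terminal block and screwdriver looked undisturbed. The tin, hub and controller were outside my last cropped pictures, but the arm did not go near them after the start.

**Disagreements:** my first hinge estimate was about 8 mm off. That caused a pull of up to about 24 N along the door in mid-swing, until I refitted the arc. One tool-straightening move was cut short by the reach limit and corrected in the next move. No check failed.

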